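# Walk the die block round to the fence

## Robot

A 7-joint arm with a two-finger parallel gripper is mounted at the origin on a cart in front of the work surface, level with it; the furniture and walls round the work are solid. World frame = base frame: x ahead of the robot, y to its left, z up, the work surface at z = 0. Lengths are in m, angles in rad, forces in N, time in s.
With the tool pointing down it reaches from about 0.35 to 0.9 m from the base axis. Payload 19.9 kg.
Tool frame: the origin (TCP) lies between the finger pads; the fingertips stand 19 mm ahead of it and the grasp point (between the pads) is the TCP; z points along the fingers, y is the line along which they close (so a half turn about z gives the same grasp; the last joint's range is limited). The gripper opens to 94 mm and grips with 3 to 60 N. Pads are 16 mm wide; open, the fingers measure 119 mm over their backs; the gripper's body (75 mm by 177 mm) begins 78 mm behind the grasp point.
Start: joints at [-1.296, 0.417, -0.01, 1.614, 0.005, 1.111, -0.053], TCP at [0.195, 0.594, 0.224] pointing down, gripper open.
Joint ranges: [-2.81, 2.81], [-0.39, 2.02], [-1.27, 1.25], [0.06, 2.57], [-1.19, 4.33], [0.19, 2], [-2.82, 2.82]. Speed limits (rad/s): [1.89, 1.89, 2.39, 2.39, 3.01, 3.01, 3.01].

## Interface

Orientations are given as a 3x3 rotation matrix whose columns are the frame's x, y, z axes.
In Python, from rig import robot gives the robot as it stands. Calls block until the motion is done:
- robot.move_ptp(position, orientation): joint-space move of the TCP to a pose.
- robot.move_linear(position, velocity=0.15, frame=None, threshold=None): straight line of the TCP; frame=None keeps the orientation; velocity is the mean speed in m/s. With threshold (N) it stops when the force on the tool has changed by that much, and returns True; else False.
- robot.goto_joints(angles): joint-space move.
- robot.gripper_to(opening): finger opening in m; the grip force is fixed at half the most; returns when the fingers have stopped.
- robot.pause(seconds).
- robot.ik(position, orientation): joint angles nearest the present ones, or None.
- robot.get_state(): the state.
- robot.grab_frame(name): name is "scene" or "top" or "wrist"; returns the picture (480x640x3 uint8, red, green, blue); there is no depth.
- robot.camera_info(name): a dict with "fx", "fy", "cx", "cy" (pixels), "dist" ([k1, k2, p1, p2, k3] as OpenCV has them; the pictures are not rectified), "rvec" (rotation vector, rad) and "tvec" (3), from world to camera coordinates, as OpenCV has them. Camera axes: x right, y down, z forward; pixel columns grow to the right and rows downward; lengths in m; the calibration is good to about 2 mm. A picture is of the moment at which its call begins: read the wrist's pose just before it. camera_info takes no time and is no camera call; for the wrist camera it gives the pose at the moment of the call.
A pose or a line that the arm cannot do raises robot.PlanningError and nothing moves.
- robot.sign_off(): hands the job in; it is judged then, once.
The state is a dict: "time": time; "qpos": joint angles; "joint_vel": joint speeds; "effort": joint torques, N m; "ee_pos": TCP position; "tool_rot": TCP orientation; "force": force on the tool from outside, world axes, zero at the start; "moment": the same for the moment, N m; "opening": finger opening in m; "grasp_force": force on a finger pad.
Only numpy, scipy, OpenCV 4.12 (cv2) and the standard library are available. Lean on these libraries where they do the work, as an engineer would, in place of code of your own. Each camera call takes 0.05 s, during which the arm holds its last target. There are 200 camera calls.

## Task

Only by pushing it with the fingers, walk the heavy green die block round, corner by corner as needed, and up to the wooden fence until its bright milled face lies flush against the front of the fence along its whole length, with neither end of the face overhanging the fence. Push slowly: do not lift, tip or strike the block. Leave the jar beside the fence, the spool clamp and the cork block where they are.

Things in the scene. Friction and masses are not known exactly. Their poses are not given: they have to be found in the camera images.
- die_block: heavy green cast block, 90 (x) x 120 (y) x 45 (z) mm, 0.7 to 1 kg, loose; about 3 to 12 N slide it on the bench. Origin: centre of its underside, z up. +x points out of the bright milled long face (x = 45 mm; bright strip along its top edge too); the rear long face is at x = -45 mm, its corners at y = +60 and -60 mm. Starts clear of the fence, turned 34 to 72 degrees anticlockwise (from above) from facing it.
- face_left (a point): point on the block's milled face at its +y end, 10 mm above the underside: block frame (45, 60, 10) mm
- face_right (a point): point on the block's milled face at its -y end, 10 mm above the underside: block frame (45, -60, 10) mm
- fence: straight pale wooden fence screwed to the bench, immovable, 200 mm long (y), 24 mm thick, 45 mm high. Origin: at the bench, in the middle of the front face. +x points level into the wood, so the front face is the plane x = 0 and the block belongs at x < 0; the face ends at y = +100 and -100 mm.
- spirit_jar: white jar with a yellow cap, diameter 52 mm, 102 mm high, loose, standing beyond the -y end of the fence; origin under its centre. Bystander.
- spool_clamp: wooden spool clamp lying on the bench, 27 x 89 x 27 mm, long along its y, loose, on the robot's side of the block; origin under its centre. Bystander.
- cork_block: brown cork block 45 x 70 x 30 mm, loose, on the bench to the +y side of the block, in front of the chest; origin under its centre. Bystander.
- lamp: work lamp, immovable, hanging in front of the arm between its left and the work: do not run into it. Origin 187 mm above the bench; from it (world axes) the wide shade spans x -350 to -130, y 40 to 230, z 0 to 120 mm (190 to 310 mm above the bench), and its thin stem rises from (-190, 110, 90) to (40, -20, 770) mm, so pass above the shade and on the robot's side of the stem.
- mini_chest: small wooden chest of drawers, immovable, 163 x 179 x 128 (high) mm, beyond the +y end of the fence; origin under its centre. An obstacle for the hand.

How it is judged:
By the outcome, as a careful person would: the job done as asked, in the order asked, and still so for the second after the job is handed in, with the robot touching nothing.
It also fails if it takes over 61 s, if anything falls off the work surface, if the arm or the gripper's body presses on something with over 40 N, if the wrist force passes 120 N, or if a joint passes its speed limit or range.

## Working session

There is one attempt and no reset: what is moved stays moved. The work goes in short steps, each a Python script; the robot and the scene stay as the last script left them, time stands still between calls to the robot, and variables do not carry over. Pictures are saved under pics/ and viewed, at most 10 in all, crops included, and the job is handed in when it is done.

```bash
mkdir -p pics; ls
python3 - <<'E'
from rig import robot
import cv2
for n in("scene","top"):
    cv2.imwrite(f"pics/{n}0.png",robot.grab_frame(n)[:,:,::-1]); c=robot.camera_info(n);print(n,{k:[round(float(x),4) for x in __import__('numpy').ravel(v)] for k,v in c.items()})
print(robot.get_state()["time"])
E
```

```text
pics
scene {'fx': [508.1175], 'fy': [508.1175], 'cx': [327.5173], 'cy': [240.3995], 'dist': [0.0463, 0.0, 0.0, 0.0, 0.0], 'rvec': [2.0936, -0.7486, 0.3546], 'tvec': [-0.5531, 0.169, 1.1432]}
top {'fx': [522.3227], 'fy': [522.3227], 'cx': [327.5846], 'cy': [246.8186], 'dist': [-0.0003, 0.0, 0.0, 0.0, 0.0], 'rvec': [2.0927, -2.1395, 0.159], 'tvec': [-0.2723, 0.531, 1.3245]}
0.1
```

View pics/top0.png

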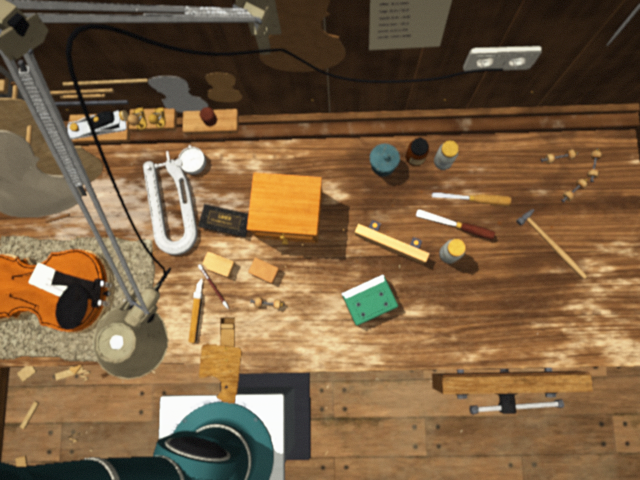

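View pics/scene0.png

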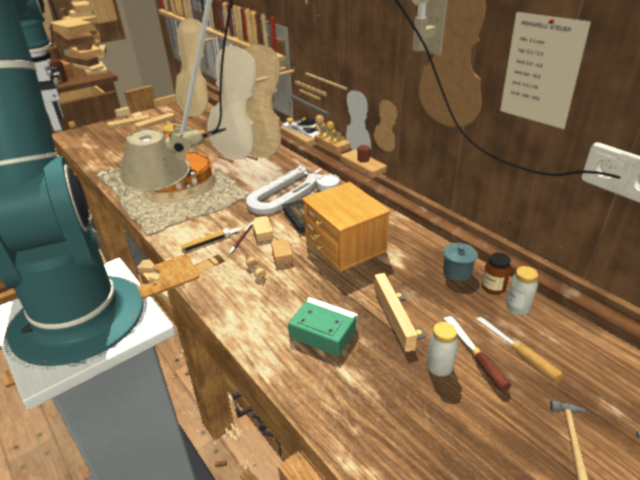

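The top view shows the green block at about (370,300), its white milled strip on its upper-left side. The fence runs from (358,229) to (428,258), the jar cap is at (455,248), the lamp shade at (130,340), and the cork pieces and spool are around (265,270) to (265,303).

```bash
cat > h.py <<'E'
import numpy as np, cv2
from rig import robot
def ray(n,uv,z):
    c=robot.camera_info(n);K=np.array([[c["fx"],0,c["cx"]],[0,c["fy"],c["cy"]],[0,0,1]])
    p=cv2.undistortPoints(np.float64(uv).reshape(-1,1,2),K,np.float64(c["dist"])).reshape(-1,2)
    R=cv2.Rodrigues(np.float64(c["rvec"]))[0];t=np.ravel(c["tvec"]);o=-R.T@t
    d=np.c_[p,np.ones(len(p))]@R
    return (o+d*((z-o[2])/d[:,2])[:,None])
def comp(m,roi=None):
    """largest blob (pixels) of mask in roi u0,v0,u1,v1"""
    if roi: k=np.zeros_like(m);k[roi[1]:roi[3],roi[0]:roi[2]]=1;m=m*k
    n,l,s,c=cv2.connectedComponentsWithStats(m.astype(np.uint8))
    i=1+np.argmax(s[1:,4]);v,u=np.where(l==i);return np.c_[u,v].astype(float)
def rect(P):
    (c,s,a)=cv2.minAreaRect((P[:,:2]*1000).astype(np.float32));return np.round(c,1),np.round(s,1),round(a,1),cv2.boxPoints((c,s,a)).round(0).tolist()
def block(im=None,n="top"):
    """yaw and centre from top face: green+white strip at z=.045"""
    if im is None: im=robot.grab_frame(n)
    h=cv2.cvtColor(im,cv2.COLOR_RGB2HSV)
    g=((h[...,0]>65)&(h[...,0]<90)&(h[...,1]>120)&(h[...,2]>100)).astype(np.uint8)
    return comp(g)
E
python3 - <<'E'
from h import *
im=cv2.imread("pics/top0.png")[:,:,::-1].copy();h=cv2.cvtColor(im,cv2.COLOR_RGB2HSV)
for p in [(370,303),(372,318),(365,286),(393,241),(390,248),(420,258),(455,247),(348,310)]: print(p,h[p[1],p[0]])
H,S,V=cv2.split(h)
def sh(nm,m,roi,z):
    P=comp(m,roi);print(nm,len(P),P.min(0),P.max(0),rect(ray("top",P,z)))
sh("green",(H>60)&(H<95)&(S>100),(330,265,410,335),.045)
sh("white",(S<60)&(V>170),(330,265,410,310),.045)
sh("fence",(H>12)&(H<30)&(S>70)&(V>215),(345,215,440,270),.045)
sh("cap",(H>20)&(H<32)&(S>150)&(V>150),(435,232,475,270),.102)
sh("chest",(S>170)&(V>180),(240,165,330,240),.128)
print("shade c",ray("top",[(130,340),(95,345),(167,340),(117,343)],.25).round(3).tolist())
print("cork,spool",ray("top",[(219,265),(264,270),(265,303),(40,60)],.03).round(3).tolist())
big=cv2.resize(im[200:340,320:490],None,fx=4.5,fy=4.2,interpolation=cv2.INTER_NEAREST);cv2.imwrite("pics/crop.png",big[:,:,::-1])
print(robot.get_state()["tool_rot"])
E
```

```text
(370, 303) [ 75 141 163]
(372, 318) [ 70 110  95]
(365, 286) [  0   0 253]
(393, 241) [ 25 103 252]
(390, 248) [ 17 146 105]
(420, 258) [ 23 111 255]
(455, 247) [ 23 168 240]
(348, 310) [ 22  91 152]
green 1236 [345. 281.] [397. 324.] (array([ 376.2, -392.5]), array([ 72.3, 118.4]), 22.9, [[320.0, -352.0], [366.0, -461.0], [433.0, -433.0], [386.0, -324.0]])
white 333 [342. 275.] [384. 297.] (array([ 418.6, -373.8]), array([ 19.2, 117.8]), 23.1, [[387.0, -323.0], [433.0, -432.0], [451.0, -424.0], [404.0, -316.0]])
fence 706 [355. 224.] [428. 260.] (array([ 533.1, -450.5]), array([200.4,  24.8]), 65.2, [[480.0, -536.0], [502.0, -547.0], [586.0, -365.0], [564.0, -354.0]])
cap 188 [449. 240.] [464. 254.] (array([ 505.9, -605.9]), array([37.3, 35.3]), 88.6, [[488.0, -624.0], [523.0, -625.0], [524.0, -588.0], [489.0, -587.0]])
chest 4009 [247. 173.] [321. 234.] (array([ 624.3, -179.2]), array([175. , 149.7]), 84.1, [[541.0, -258.0], [690.0, -274.0], [708.0, -100.0], [559.0, -84.0]])
shade c [[0.293, 0.144, 0.25], [0.284, 0.22, 0.25], [0.291, 0.063, 0.25], [0.287, 0.172, 0.25]]
cork,spool [[0.485, 0.004, 0.03], [0.469, -0.115, 0.03], [0.383, -0.118, 0.03], [1.093, 0.533, 0.03]]
[[-9.50261819e-01  3.11452106e-01 -2.48583089e-04]
 [ 3.11452192e-01  9.50261250e-01 -1.04372018e-03]
 [-8.88499696e-05 -1.06922918e-03 -9.99999424e-01]]
```

View pics/crop.png

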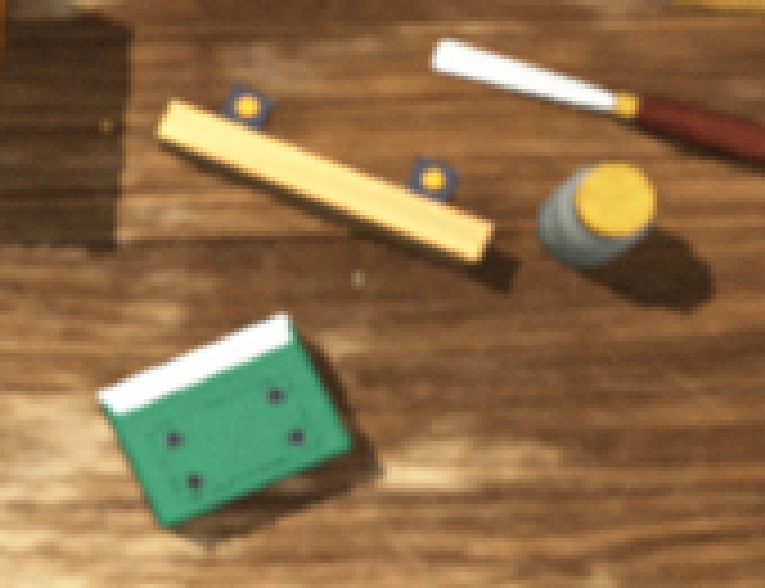

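The sizes match: fence 200×25 mm, block face about 118 mm, yaw +23.0° for the block against −24.8° for the fence. Next I check the reachability of a lamp-safe route and of the push poses.

```bash
cat >> h.py <<'E'
def Rd(yaw,flip=0):
    a=np.radians(yaw+180*flip);c,s=np.cos(a),np.sin(a)
    return np.array([[-c,-s,0],[-s,c,0],[0,0,-1.]])
FY=-24.8;FC=np.array([.522,-.445])
ux=lambda a:np.array([np.cos(np.radians(a)),np.sin(np.radians(a))])
uy=lambda a:ux(a+90)
E
python3 - <<'E'
from h import *
f=lambda q:None if q is None else np.round(q,2).tolist()
for a in (72,-50):
  for r in(.25,.3,.36):
    for z in(.45,.55,.65):
      p=[r*ux(a)[0],r*ux(a)[1],z];print(a,r,z,f(robot.ik(p,Rd(a-90))),f(robot.ik(p,Rd(a))))
for fl in(0,1):
  for x,y,w in((.316,-.417,23),(.43,-.40,-24.8)):
    for z in(.027,.2): print(fl,x,w,z,f(robot.ik([x,y,z],Rd(w,fl))))
E
```

```text
72 0.25 0.45 None None
72 0.25 0.55 None None
72 0.25 0.65 None None
72 0.3 0.45 [-1.27, -0.35, -0.06, 1.91, -0.02, 1.58, -0.07] [-1.14, -0.34, -0.15, 1.91, -0.05, 1.58, 1.55]
72 0.3 0.55 [-1.26, -0.32, -0.07, 1.68, -0.02, 1.78, -0.07] [-1.16, -0.32, -0.13, 1.68, -0.04, 1.78, 1.54]
72 0.3 0.65 [-1.31, -0.26, -0.03, 1.41, -0.01, 1.99, -0.09] [-1.19, -0.26, -0.11, 1.41, -0.03, 1.99, 1.52]
72 0.36 0.45 [-1.31, -0.22, -0.03, 1.82, -0.01, 1.54, -0.08] [-1.11, -0.22, -0.18, 1.82, -0.04, 1.54, 1.54]
72 0.36 0.55 [-1.31, -0.21, -0.02, 1.6, -0.0, 1.75, -0.08] [-1.14, -0.2, -0.16, 1.59, -0.03, 1.75, 1.53]
72 0.36 0.65 [-1.31, -0.15, -0.02, 1.33, -0.0, 1.96, -0.08] [-1.17, -0.15, -0.14, 1.33, -0.02, 1.96, 1.52]
-50 0.25 0.45 None None
-50 0.25 0.55 None None
-50 0.25 0.65 None None
-50 0.3 0.45 [0.52, -0.37, 0.17, 1.92, 0.06, 1.59, -0.2] [0.52, -0.37, 0.17, 1.92, 0.06, 1.59, 1.37]
-50 0.3 0.55 [0.34, -0.36, 0.27, 1.69, 0.1, 1.8, -0.26] [0.21, -0.38, 0.34, 1.69, 0.13, 1.81, 1.25]
-50 0.3 0.65 [0.47, -0.28, 0.19, 1.42, 0.06, 2.0, -0.2] [0.55, -0.28, 0.14, 1.42, 0.04, 1.99, 1.4]
-50 0.36 0.45 [-0.17, -0.38, 0.68, 1.84, 0.23, 1.6, -0.4] [-0.17, -0.38, 0.68, 1.84, 0.23, 1.6, 1.17]
-50 0.36 0.55 [-0.23, -0.36, 0.68, 1.62, 0.23, 1.81, -0.4] [-0.23, -0.36, 0.68, 1.62, 0.23, 1.81, 1.17]
-50 0.36 0.65 [0.5, -0.17, 0.22, 1.34, 0.04, 1.97, -0.14] [-0.1, -0.25, 0.63, 1.35, 0.16, 1.99, 1.28]
0 0.316 23 0.027 [0.07, 0.86, 1.08, 2.03, -1.0, 0.92, -2.6]
0 0.316 23 0.2 [1.33, 0.31, -0.55, 1.88, 0.19, 1.01, 2.67]
0 0.43 -24.8 0.027 [0.22, 0.7, 0.64, 1.86, -0.58, 0.77, 2.31]
0 0.43 -24.8 0.2 [0.56, 0.38, 0.17, 1.74, -0.07, 1.03, 1.9]
1 0.316 23 0.027 [0.07, 0.86, 1.08, 2.03, -1.0, 0.92, 0.54]
1 0.316 23 0.2 [0.01, 0.45, 1.09, 1.92, -0.46, 1.05, 0.13]
1 0.43 -24.8 0.027 [-0.04, 0.95, 1.08, 1.87, -1.01, 1.0, -0.51]
1 0.43 -24.8 0.2 [-0.07, 0.6, 1.08, 1.76, -0.58, 1.14, -0.81]
```

Run:
```python
from h import *
s=robot.get_state();p=np.array(s["ee_pos"])
robot.gripper_to(.07)
robot.move_linear([p[0],p[1],.5],velocity=.3)
q=[-1.27,-.33,0,1.79,0,1.68,-1.5];robot.goto_joints(q)
s=robot.get_state();print(s["time"],np.round(s["ee_pos"],3))
q[0]=.9;robot.goto_joints(q)
s=robot.get_state();print(s["time"],np.round(s["ee_pos"],3),np.round(s["force"],1))
C=np.array([.385,-.388]);P=C-.078*ux(23)
for z in(.15,.027):print(robot.ik([*P,z],Rd(203)))
robot.move_ptp([*P,.15],Rd(203))
s=robot.get_state();print(s["time"],np.round(s["qpos"],2))
cv2.imwrite("pics/top1.png",robot.grab_frame("top")[:,:,::-1]);cv2.imwrite("pics/w1.png",robot.grab_frame("wrist")[:,:,::-1])
```

```text
3.1 [0.12  0.282 0.501]
6.1167 [ 0.166 -0.258  0.501] [-0.1 -0.5 -0.1]
[ 0.71106033  0.32795731  0.18901831  1.94366095 -0.07880642  0.87694434
 -0.22868749]
[ 0.74319712  0.52531281  0.15483206  2.00730781 -0.13379586  0.61841225
 -0.18271349]
7.6417 [ 0.71  0.33  0.19  1.94 -0.08  0.88 -0.23]
```

View pics/w1.png

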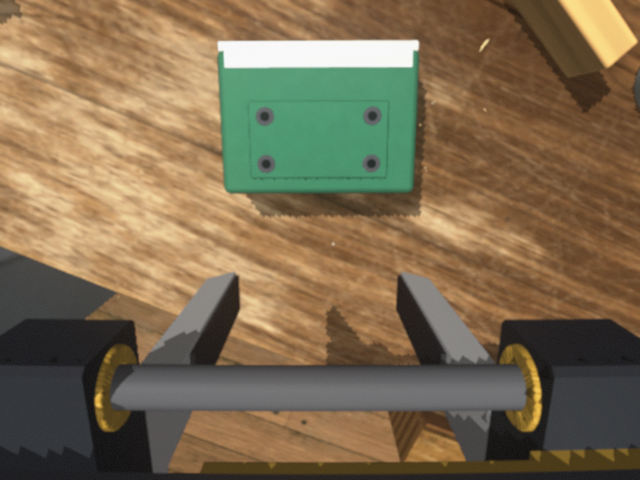

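View pics/top1.png

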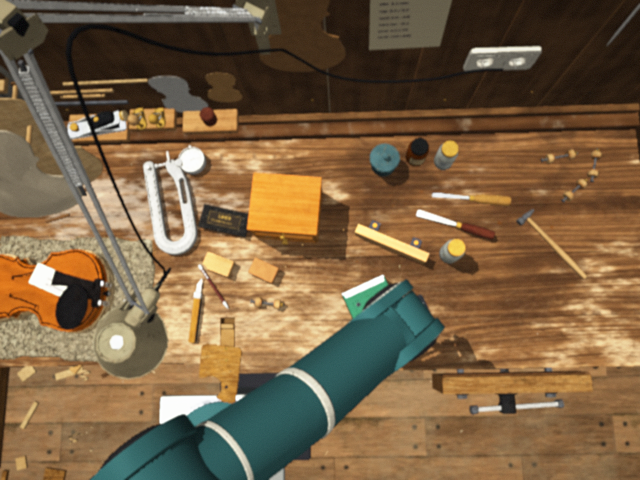

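The wrist view shows the block square ahead of the open fingers (rear edge at row 190, columns 225–413) and centred on them. The top view shows the route is clear, so I descend and push along an arc.

Run:
```python
from h import *
C0=np.array([.385,-.388]);d0=.045+.033
robot.move_linear([*(C0-d0*ux(23)),.027],velocity=.1)
P=C0-(.045+.0)*ux(23)
hit=robot.move_linear([*P,.027],velocity=.03,threshold=2.5)
s=robot.get_state();p=np.array(s["ee_pos"]);print(hit,s["time"],p.round(4),np.round(s["force"],1))
D=(C0-p[:2])@ux(23);print("D",D)   # TCP-to-centre distance in contact
t=.020;C1=FC+t*uy(FY)-.060*ux(FY)
# constant-twist arc: centre of rotation from the two poses
th=np.radians(FY-23);R=np.array([[np.cos(th),-np.sin(th)],[np.sin(th),np.cos(th)]])
O=np.linalg.solve(np.eye(2)-R,C1-R@C0)
rel=O-C0;print("COR in block frame",rel@ux(23),rel@uy(23))
N=6
for i in range(1,4):
    a=th*i/N;Ri=np.array([[np.cos(a),-np.sin(a)],[np.sin(a),np.cos(a)]])
    w=23+np.degrees(a);T=O+Ri@(C0-O)-D*ux(w)
    r=robot.move_linear([*T,.027],velocity=.03,frame=Rd(w+180),threshold=30)
    s=robot.get_state();print(i,r,round(s["time"],2),np.round(s["ee_pos"],3),np.round(s["force"],1),np.round(s["qpos"],2))
    if r: break
np.savez("arc.npz",C0=C0,O=O,th=th,D=D)
cv2.imwrite("pics/w2.png",robot.grab_frame("wrist")[:,:,::-1])
im=robot.grab_frame("top");cv2.imwrite("pics/top2.png",im[:,:,::-1])
```

```text
True 9.8833 [ 0.3345 -0.4091  0.0267] [ 0.5 -0.8  0.7]
D 0.054714351947377136
COR in block frame -0.015115075405617398 -0.11246193075683546
1 False 10.61 [ 0.347 -0.399  0.027] [-0.9  0.2 -0.7] [ 0.64  0.54  0.19  1.99 -0.16  0.63 -0.37]
2 False 11.31 [ 0.362 -0.391  0.027] [-3.2  1.4 -1.3] [ 0.59  0.54  0.22  1.99 -0.19  0.63 -0.51]
3 False 12.01 [ 0.377 -0.384  0.027] [-2.8  0.9 -0.8] [ 0.53  0.55  0.26  1.97 -0.23  0.64 -0.65]
```

View pics/w2.png

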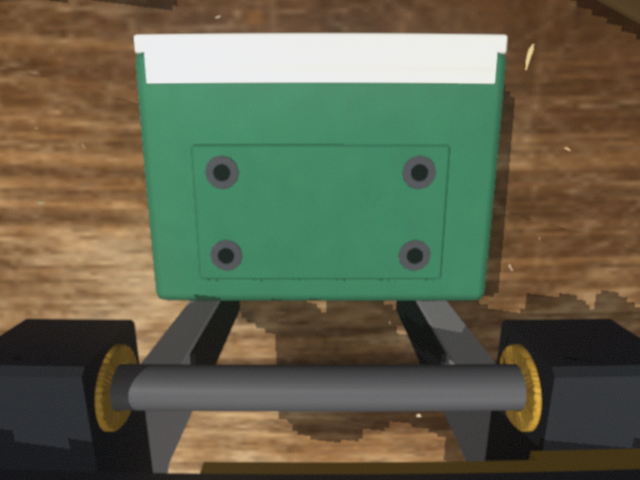

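The block follows squarely between the fingers (rear edge level at row 298, columns 158–487). I finish the arc and seat the block against the fence.

Run:
```python
from h import *
z=np.load("arc.npz");C0,O,th,D=z["C0"],z["O"],float(z["th"]),float(z["D"])
for i in range(4,7):
    a=th*i/6;Ri=np.array([[np.cos(a),-np.sin(a)],[np.sin(a),np.cos(a)]])
    w=23+np.degrees(a);T=O+Ri@(C0-O)-D*ux(w)
    r=robot.move_linear([*T,.027],velocity=.03,frame=Rd(w+180),threshold=30)
    s=robot.get_state();print(i,r,round(s["time"],2),np.round(s["ee_pos"],3),np.round(s["force"],1))
    if r: break
else:
    p=T+.028*ux(FY)
    r=robot.move_linear([*p,.027],velocity=.015,threshold=12)
    s=robot.get_state();q=np.array(s["ee_pos"])[:2]-FC
    print("seat",r,round(s["time"],2),"fence frame tcp",q@ux(FY),q@uy(FY),np.round(s["force"],1),np.round(s["moment"],2))
cv2.imwrite("pics/w3.png",robot.grab_frame("wrist")[:,:,::-1])
```

```text
4 False 12.81 [ 0.393 -0.38   0.027] [-2.6  2.1 -0.5]
5 False 13.51 [ 0.41  -0.378  0.027] [-2.   2.4 -2.2]
6 False 14.21 [ 0.426 -0.379  0.027] [-1.3  2.5 -1. ]
seat True 14.61 fence frame tcp -0.11487395207023811 0.02014722202189422 [-0.   0.2 -1.3] [ 0.04  0.15 -0.02]
```

View pics/w3.png

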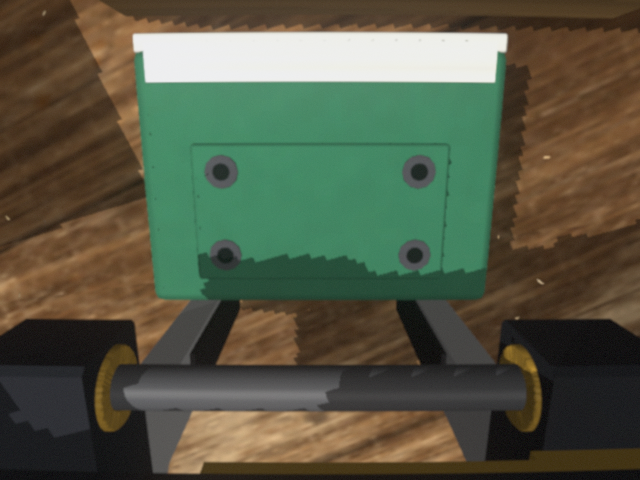

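It stopped early, about 15 mm short: the threshold tripped on breakaway friction. I push on with a higher threshold.

Run:
```python
from h import *
def st(n):
    s=robot.get_state();q=np.array(s["ee_pos"])[:2]-FC
    print(n,round(s["time"],2),(q@ux(FY)).round(4),(q@uy(FY)).round(4),np.round(s["force"],1),np.round(s["moment"],2))
for x in(-.107,-.100,-.091):
    T=FC+x*ux(FY)+.020*uy(FY)
    r=robot.move_linear([*T,.027],velocity=.012,threshold=24);st(r)
    if r and x>-.106:break
robot.pause(.3);st("rest")
cv2.imwrite("pics/w4.png",robot.grab_frame("wrist")[:,:,::-1])
```

```text
False 15.53 -0.1072 0.02 [-3.3  1.8 -1.9] [ 0.39  0.98 -0.03]
False 16.26 -0.0999 0.02 [-2.9  2.2 -2.3] [0.3  0.7  0.05]
True 16.63 -0.0996 0.02 [ 0.6  0.8 -0.4] [-0.05  0.09 -0.02]
rest 16.93 -0.1002 0.0202 [0.3 0.7 0.6] [0.05 0.16 0.01]
```

View pics/w4.png

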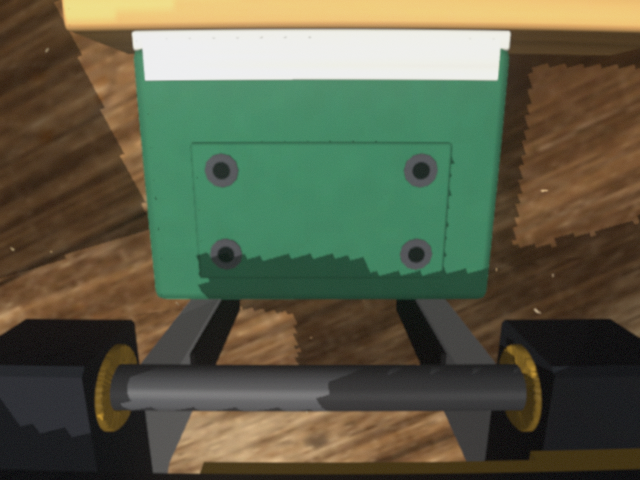

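The milled strip (row 31, columns 134–509) now sits right at the fence edge. One firmer press shows whether it is truly seated.

Run:
```python
from h import *
def st(n):
    s=robot.get_state();q=np.array(s["ee_pos"])[:2]-FC
    print(n,round(s["time"],2),(q@ux(FY)).round(4),(q@uy(FY)).round(4),np.round(s["force"],1),np.round(s["moment"],2))
for x in(-.0985,-.097,-.0955,-.094):
    r=robot.move_linear([*(FC+x*ux(FY)+.020*uy(FY)),.027],velocity=.006,threshold=33);st(r)
    if r: break
    f=np.array(robot.get_state()["force"])[:2]
    if f@ux(FY)<-20: robot.pause(.2);st("held");break
w=robot.grab_frame("wrist")
h=cv2.cvtColor(w,cv2.COLOR_RGB2HSV)
wh=comp((h[...,1]<40)&(h[...,2]>150),(120,10,520,110))
for u in range(160,500,40):
    c=w[15:45,u].astype(int);print(u,"white top",wh[wh[:,0]==u][:,1].min(),"rows24-32",w[24:33:2,u].tolist())
cv2.imwrite("pics/w5.png",cv2.resize(w[0:100,110:530],None,fx=1.9,fy=5,interpolation=cv2.INTER_NEAREST)[:,:,::-1])
```

```text
False 17.49 -0.0994 0.0201 [-3.7  2.4 -1.7] [0.38 1.19 0.12]
False 17.89 -0.0994 0.0201 [-14.    7.9   8.4] [1.72 3.   0.25]
False 18.29 -0.0993 0.0201 [-21.9  13.7  19.1] [3.1  4.95 0.39]
held 18.49 -0.0993 0.0201 [-23.9  13.8  18.9] [3.12 4.85 0.39]
160 white top 34.0 rows24-32 [[238, 195, 119], [231, 186, 115], [211, 162, 102], [185, 145, 94], [136, 109, 75]]
200 white top 33.0 rows24-32 [[238, 195, 122], [227, 180, 112], [206, 161, 103], [176, 138, 90], [129, 110, 86]]
240 white top 33.0 rows24-32 [[238, 194, 122], [224, 172, 110], [201, 155, 99], [165, 128, 83], [138, 123, 105]]
280 white top 33.0 rows24-32 [[236, 190, 119], [222, 174, 110], [198, 155, 96], [157, 122, 80], [147, 137, 121]]
320 white top 33.0 rows24-32 [[236, 191, 119], [220, 171, 108], [195, 152, 96], [153, 120, 79], [158, 147, 132]]
360 white top 32.0 rows24-32 [[237, 192, 120], [221, 171, 107], [196, 153, 97], [152, 119, 79], [169, 161, 146]]
400 white top 32.0 rows24-32 [[237, 193, 121], [222, 174, 109], [198, 152, 97], [157, 123, 82], [165, 156, 142]]
440 white top 33.0 rows24-32 [[239, 196, 122], [224, 176, 109], [202, 155, 99], [162, 127, 81], [148, 137, 121]]
480 white top 33.0 rows24-32 [[238, 195, 120], [228, 179, 111], [206, 158, 99], [171, 132, 84], [139, 123, 103]]
```

View pics/w5.png

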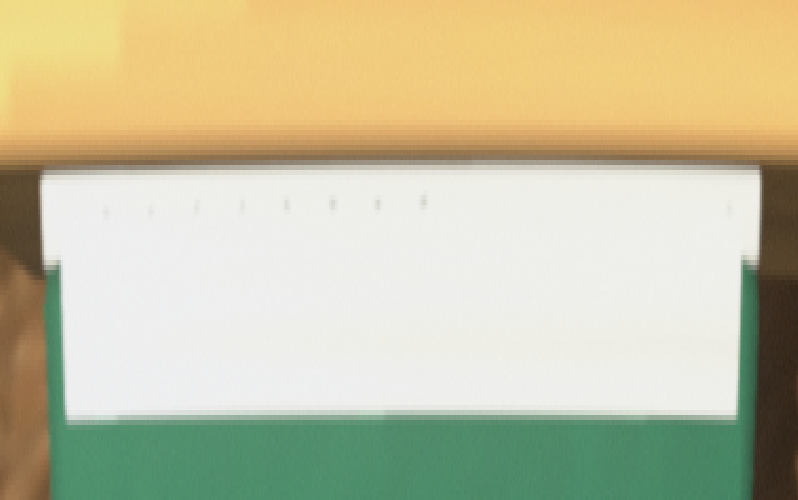

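It is seated: the force climbs to 27 N with no motion, and the strip meets the fence evenly. To let the fence alone set the angle, I press once more with closed fingers at mid-face, then back away.

Run:
```python
from h import *
def st(n):
    s=robot.get_state();q=np.array(s["ee_pos"])[:2]-FC
    print(n,round(s["time"],2),(q@ux(FY)).round(4),(q@uy(FY)).round(4),np.round(s["force"],1))
    return np.array(s["force"])[:2]@ux(FY)
g=lambda x,v,z=.027,**k:robot.move_linear([*(FC+x*ux(FY)+.020*uy(FY)),z],velocity=v,**k)
g(-.104,.02);g(-.13,.06);robot.gripper_to(0.0)
g(-.102,.03,threshold=12);st("near")
for x in np.arange(-.101,-.090,.0015):
    r=g(x,.006,threshold=33);f=st(r)
    if r or f<-20:break
robot.pause(.3)
g(-.104,.01);g(-.14,.06);g(-.16,.1,.2)
cv2.imwrite("pics/top6.png",robot.grab_frame("top")[:,:,::-1])
w=robot.grab_frame("wrist");cv2.imwrite("pics/w6.png",w[:,:,::-1])
st("end")
```

```text
near 21.9 -0.1022 0.02 [ 0.3 -0.  -0.2]
False 22.22 -0.101 0.02 [-0.9  0.3  0.3]
False 22.62 -0.0995 0.02 [ 0.3  0.2 -0. ]
False 23.02 -0.0994 0.02 [-9.1  5.3  8.6]
False 23.42 -0.0993 0.02 [-17.7   9.7  17.7]
end 27.36 -0.1601 0.02 [0.3 0.  0.2]
```

View pics/w6.png

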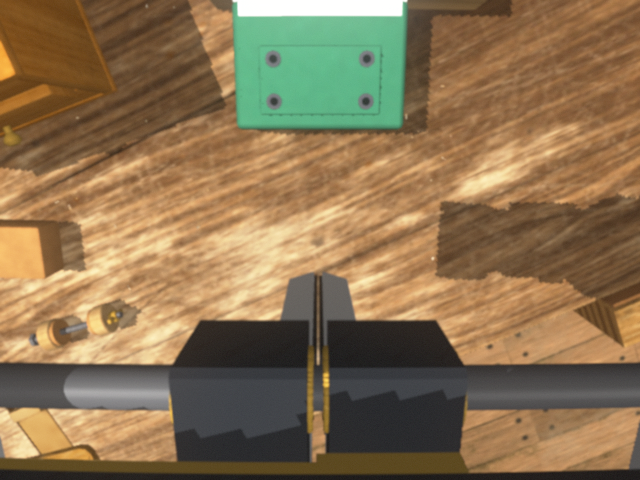

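The closed-finger press stopped at the same spot with no rotation, so the face is flush. The block's left end clears the fence end by about 22 mm, and the hand touches nothing.

```bash
python3 -c "
from rig import robot
print(robot.sign_off())"
```

```text
the job is handed in; nothing more can be done
None
```

The block's milled face is flush against the fence with both ends inside it, the bystanders were left alone, and the job was handed in at about 27 s of the 61 s allowed.

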